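# Click the kitchen radio's tuning wheel round to the orange preset

## Task

Tune the kitchen radio to the station at the orange dot: lay a fingertip on the big black knurled wheel on its top, press lightly and drag it round clockwise, click by click, until its white pointer line clicks in at the orange dot, without letting it go on past that dot towards the next. Do not grasp or lift anything; leave the radio standing where it is, leave the other things alone, then take the finger away.

Things in the scene. Friction and masses are not known exactly. Their poses are not given: they have to be found in the camera images.
- radio: Loose kitchen radio, about 1 kg, on four rubber feet: blue case, white top, 150 mm deep (its x), 240 wide (its y), flat top 78 mm above the worktop. Origin: centre of the underside; x points from its front (speaker grille, robot's side) to its back, y to the left seen from the front, z up. A folded steel aerial, 6 mm thick, lies along the back edge of the top.
- wheel_centre (a point): Middle of the top face of the black knurled tuning wheel, on its upright axis: x +6, y -50, z +96 mm in the radio's frame (stays there when the wheel is pressed down). The wheel is a flat disc, 100 mm across, too wide to take between the fingers, 12 mm thick, its rim and its flat level top ribbed, with a flush aluminium disc (36 mm) in the middle.
- wheel_rest (a point): Point on the wheel's top face, 34 mm from its axis, opposite to the white pointer line; turns and sinks with the wheel. The wheel is sprung: pushed down it gives by up to 5 mm (about 0.6 N at first touch, about 4 N at 2 mm, 8 N just before the stop). A fingertip pressed down 2 to 4 mm anywhere 30 to 40 mm from the axis grips it by friction and carries it round.
- wheel (a joint): Turn of the wheel, rad, growing clockwise from above. It rests only in detents at 0, 0.524, 1.047 and 1.571 (stops just beyond the ends; hump between two 0.035 N m) and, let go, jumps to the nearest. The pointer's direction in the radio's frame at 0: halfway between -x and -y; at 1.571: between -x and +y. It starts at 0 or 0.524, first or second dot; 1.047 is the orange dot.
- orange_dot (a point): The orange dot, 10 mm across, third of four printed on the radio's white top 60 mm from the wheel's axis, one for each detent; the other three are black and smaller (6 mm). The wheel's white pointer line (34 mm long, 4 mm wide, running out almost to the rim) shows which dot it is at.
- tin: Bystander: low printed food tin, 75 mm across, 58 tall. Origin: centre of the underside. Leave alone.
- jam_jar: Bystander: glass jar with a red lid, 65 mm across, 100 tall. Origin: centre of the underside. Leave alone.
- ramekin: Bystander: cream-coloured small bowl, 95 mm across, 45 tall. Origin: centre of the underside. Leave alone.
- pepper_mill: Bystander: dark wooden pepper mill, 58 mm across, 170 tall. Origin: centre of the underside. Leave alone.
- mug: Bystander: blue and white mug, 80 mm across without its handle, 102 tall. Origin: centre of the underside. Leave alone.
- timer: Bystander: wind-up kitchen timer with a red cap, 63 mm across, 63 tall. Origin: centre of the underside. Leave alone.

How it is judged (in metres and radians):
On the way:
1. a fingertip turns the wheel on towards the orange dot, over the last hump (contact force between the fingers and radio above 0.3 N and value of joint wheel above 0.7 rad).
At the end, for the whole second after the job is handed in: The wheel rests in the detent at the orange dot (1.047 rad, within 0.09), the radio stands level within 30 mm of where it stood, at rest (value of joint wheel between 0.9572 and 1.1372 rad and velocity of joint wheel between -0.05 and 0.05 rad/s and distance of radio from where it was at the start of the episode below 0.03 m and angle between radio's own z axis and vertical below 0.05 rad and linear speed of radio below 0.01 m/s); the robot touches nothing.
It fails at once if the wheel is turned more than 20 degrees past the orange dot (value of joint wheel above 1.3972 rad).
It fails at once if the radio is lifted, tipped or carried (height (world z) of radio above 0.012 m or angle between radio's own z axis and vertical above 0.15 rad or distance of radio from where it was at the start of the episode above 0.04 m).
It fails at once if the radio or its wheel is pressed with more than 30 N (contact force between the arm and radio above 30 N).
It fails at once if one of the other things (tin, jar, ramekin, pepper mill, mug, timer) is knocked over or shifted by more than 25 mm (distance of any of tin, jam_jar, ramekin, pepper_mill, mug, timer from where it was at the start of the episode above 0.025 m or angle between any of tin, jam_jar, ramekin, pepper_mill, mug, timer's own z axis and vertical above 0.4 rad).
It also fails if it takes over 40 s, if anything falls off the work surface, if the arm or the gripper's body presses on something with over 40 N, if the wrist force passes 120 N, or if a joint passes its speed limit or range.

## Robot

A 6-joint arm with a two-finger parallel gripper is mounted at the origin on a cart in front of the work surface, level with it; the furniture and walls round the work are solid. World frame = base frame: x ahead of the robot, y to its left, z up, the work surface at z = 0. Lengths are in m, angles in degrees, forces in N, time in s.
With the tool pointing down it reaches from about 0.4 to 0.825 m from the base axis. Payload 7 kg.
Tool frame: the origin (TCP) lies on the centre line of the jaws, within the pads' length; the fingertips stand r.tip_reach ahead of it and the grasp point (between the pads) is the TCP (r.tip_reach is the distance from the TCP to the fingertips, in m); z points along the fingers, y is the line along which they close (so a half turn about z gives the same grasp; the last joint's range is limited). The gripper opens to 88 mm and grips with 3 to 60 N. Pads are 19 mm wide; open, the fingers measure 130 mm over their backs; the gripper's body (78 mm by 193 mm) begins 47 mm behind the grasp point.
Start: joints at [-57.347, 20.546, 0.682, 0, -70.136, -16.507], TCP at [0.188, -0.648, 0.246] pointing down, gripper open.
Joint ranges: [-176.03, 176.03], [-82.01, 121.73], [-58.28, 71.71], [-173.87, 95.51], [-174.79, -0.11], [-173.66, 173.66]. Speed limits (degrees/s): [136.94, 136.94, 172.46, 180, 180, 180].

## Interface

Orientations are given as [roll, pitch, yaw] about the fixed x, y, z axes, in that order (R = Rz(yaw) Ry(pitch) Rx(roll)).
In Python, from plant import sensors, cams, r gives the robot as it stands.
- The arm moves only by the tool drive_tool, never from a script. Its argument "rows" is a list of rows, each an object of numbers: "fingers": the gripper's target within -1 to 1 (fully open at 1, half-way at 0, shut at -1); "x", "y", "z": the shift along the tool's x, y, z in m; "spin": the turn about the tool's z in rad. A call has 1 to 10 rows; each row is the pose to reach, as a shift and turn from the pose commanded when the call began, along the tool's axes at that moment; what a row does not reach only later rows make up. A row lasts 1/8 s, in which the tool goes at most 62.5 mm and 10.7 degrees, less where a joint would pass 70% of its speed; a pose out of reach is approached as far as the arm can. A call with a gripper value outside its range is refused whole. The fingers move at their own pace and stop on an object; "newtons" is the grip in N (left out, the last holds). Time passes only in rows, so rows that repeat a pose let the fingers close. It gives the time, the measured TCP pose, the force, the opening and the grip force at its end, in the units of the state.
- sensors.get_state(): the state, without advancing time (a new reading comes with each control period).
- cams.capture(name): name is "side" or "top"; returns a dict with "pixels" (420x560x3 uint8, red, green, blue), "intrinsics" (3x3 intrinsics, pixels), "k1" (the pictures are not rectified: a ray, as slopes to the right and down, at radius r is drawn at 1 + k1 r^2 times it, then the intrinsics apply), "eye" and "orientation" of the camera in the world. Camera axes: x right, y up, looking along -z (the intrinsics and any distortion apply to the point x, -y, -z); pixel columns grow to the right and rows downward; lengths in m; the calibration is good to about 2 mm. A picture is of the moment at which its call begins. There is no depth.
- r.close_job(): hands the job in; it is judged then, once.
The state is a dict: "time_s": time; "joints": joint angles; "qd": joint speeds; "joint_torque": joint torques, N m; "tcp_pos": TCP position; "eef_rot": TCP orientation; "contact_force": force on the tool from outside, world axes, zero at the start; "moment": the same for the moment, N m; "gripper_width": finger opening in m; "gripper_force": force on a finger pad.
Only numpy, scipy, OpenCV 4.12 (cv2) and the standard library are available. Lean on these libraries where they do the work, as an engineer would, in place of code of your own. Each camera call takes 0.05 s, during which the arm holds its last target. There are 200 camera calls.

## Working session

There is one attempt and no reset: what is moved stays moved. The work goes in short steps, Python scripts to look and compute and a tool call to move; the robot and the scene stay as the last step left them, time stands still between calls to the robot, and variables do not carry over. Pictures are saved under pics/ and viewed, at most 10 in all, crops included, and the job is handed in when it is done.

Besides the shell and the picture viewer there is one more tool, called after "Emit:" by a JSON object that holds its "op" and its "data". drive_tool: Moves the arm, as the interface text tells. Its arguments: {"type":"object","properties":{"rows":{"type":"array"},"newtons":{"type":"number"}},"required":["rows"]}

```bash
ls; mkdir -p pics; cat > h.py <<'E'
import numpy as np, cv2
from plant import sensors, cams, r
def cap(n):
    c=cams.capture(n); c['K']=np.array(c['intrinsics']); c['R']=np.array(c['orientation']); c['e']=np.array(c['eye']); return c
def save(c,f): cv2.imwrite('pics/'+f,c['pixels'][:,:,::-1])
def ray(c,u,v):
    K=c['K']; d=np.array([(u-K[0,2])/K[0,0],(v-K[1,2])/K[1,1]]); s=d.copy()
    for _ in range(20): s=d/(1+c['k1']*(s@s))
    return c['R']@np.array([s[0],-s[1],-1.])
def onz(c,u,v,z):
    d=ray(c,u,v); return c['e']+d*(z-c['e'][2])/d[2]
E
python3 - <<'E'
from h import *
for n in('side','top'):
    c=cap(n); save(c,n+'0.png'); print(n,c['e'],c['R'].shape,c['R'],c['k1'],c['K'])
print(sensors.get_state(), r.tip_reach)
E
```

```text
pics
side [0.34349604 1.05642074 0.62698475] (3,) [  59.01205996    1.21636631 -164.0788629 ] -0.06513071994008943 [[427.0895338    0.         275.25671382]
 [  0.         427.0895338  203.41752903]
 [  0.           0.           1.        ]]
top [0.34503128 0.16133989 1.14101048] (3,) [ 13.68593453  -0.30421918 -88.80404492] -0.13676909682575494 [[499.11313864   0.         282.29325775]
 [  0.         499.11313864 200.39252746]
 [  0.           0.           1.        ]]
{'time_s': 0.1, 'joints': array([-5.73468687e+01,  2.05849255e+01,  6.40189723e-01, -1.57773146e-02,
       -7.01347114e+01, -1.65071175e+01]), 'qd': array([ 0.02470982, -0.03767937,  0.0153333 ,  0.11347165,  0.01946905,
        0.02959634]), 'joint_torque': array([-2.32974475e-03, -5.84161341e+01,  2.93750310e+01,  7.01576516e+00,
        1.01358601e-02, -3.58158593e-05]), 'tcp_pos': array([ 0.1875729 , -0.64800912,  0.24475853]), 'eef_rot': array([ 1.79919613e+02, -8.35411606e-03, -1.63859352e+02]), 'contact_force': array([-0.4270309 ,  0.14690592, -0.36821101]), 'moment': array([ 0.03998539, -0.02187945,  0.00148887]), 'gripper_force': 0.0, 'gripper_width': 0.08768798250610388} 0.019
```

```bash
sed -i "s/c\['R'\]=np.array(c\['orientation'\])/c['R']=Rotation.from_euler('xyz',c['orientation'],degrees=True).as_matrix()/; 1a from scipy.spatial.transform import Rotation" h.py; head -5 h.py
```

```text
import numpy as np, cv2
from scipy.spatial.transform import Rotation
from plant import sensors, cams, r
def cap(n):
    c=cams.capture(n); c['K']=np.array(c['intrinsics']); c['R']=Rotation.from_euler('xyz',c['orientation'],degrees=True).as_matrix(); c['e']=np.array(c['eye']); return c
```

View pics/top0.png

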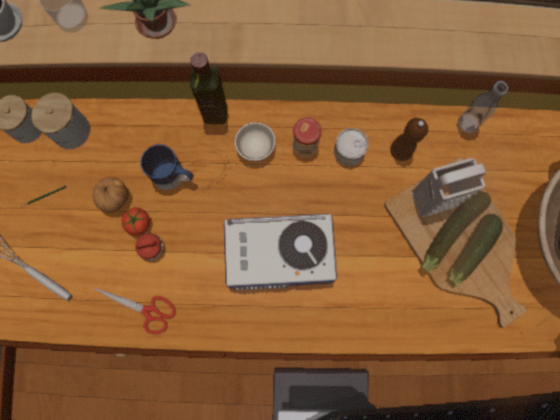

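View pics/side0.png

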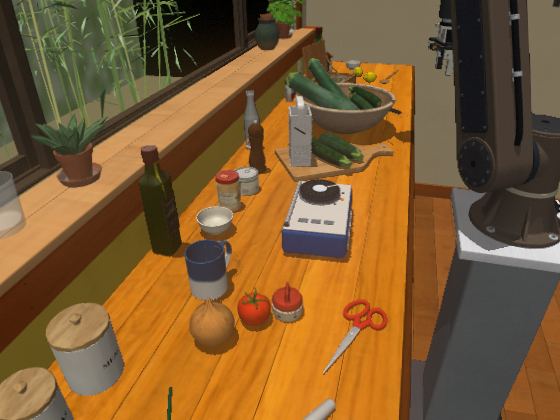

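The top view shows the radio at about (280,252), its wheel at about (303,245), the pointer line ending near (314,263), and the orange dot near (297,272). The side view shows the radio wheel at (320,191), with clear space around it. I'll measure these next.

```bash
python3 - <<'E'
from h import *
c=cap('top'); im=c['pixels']; x0,y0,x1,y1=215,205,345,300
cv2.imwrite('pics/crop.png',cv2.resize(im[y0:y1,x0:x1,::-1],None,fx=6,fy=6,interpolation=cv2.INTER_CUBIC))
i=im.astype(int); h=cv2.cvtColor(im,cv2.COLOR_RGB2HSV)
def blobs(m,roi,a0=4):
    M=np.zeros(m.shape,np.uint8); x0,y0,x1,y1=roi; M[y0:y1,x0:x1]=m[y0:y1,x0:x1]
    n,l,s,ce=cv2.connectedComponentsWithStats(M)
    return [(s[k,4],ce[k],l==k) for k in range(1,n) if s[k,4]>=a0]
roi=(270,215,336,285)
dark=h[:,:,2]<75
b=max(blobs(dark,roi),key=lambda t:t[0]); hull=cv2.findContours(b[2].astype(np.uint8),0,2)[0][0]
el=cv2.fitEllipse(cv2.convexHull(hull)); print('wheel',b[0],el)
W=onz(c,*el[0],.096); print('W',W)
bright=(h[:,:,2]>130)
for a,ce,m in blobs(bright,(280,222,328,268),6): print('bright',a,ce,onz(c,*ce,.096))
org=(h[:,:,1]>120)&(h[:,:,2]>120)&(h[:,:,0]<22)
for a,ce,m in blobs(org,(285,262,330,280),3): print('or',a,ce,onz(c,*ce,.078))
# radio top
wh=(h[:,:,1]<60)&(h[:,:,2]>120)
b=max(blobs(wh,(215,205,345,295)),key=lambda t:t[0]); k=cv2.convexHull(cv2.findContours(b[2].astype(np.uint8),0,2)[0][0])
R=cv2.minAreaRect(k); P=[onz(c,*p,.078) for p in cv2.boxPoints(R)]; print(R); print(np.round(P,3))
# side view wheel height by two views
s=cap('side'); hs=cv2.cvtColor(s['pixels'],cv2.COLOR_RGB2HSV)
bs=max(blobs(hs[:,:,2]<75,(290,178,350,207)),key=lambda t:t[0]); es=cv2.fitEllipse(cv2.convexHull(cv2.findContours(bs[2].astype(np.uint8),0,2)[0][0])); print('side',es)
d1=ray(c,*el[0]);d2=ray(s,*es[0]); t=np.linalg.lstsq(np.c_[d1,-d2],s['e']-c['e'],rcond=None)[0]
print('tri',c['e']+t[0]*d1,s['e']+t[1]*d2)
E
```

```text
wheel 1253 ((302.6058349609375, 244.8248748779297), (45.490478515625, 46.410057067871094), 162.86053466796875)
W [0.50393993 0.11618919 0.096     ]
bright 75 [283.62666667 225.6       ] [0.54439567 0.15711182 0.096     ]
bright 218 [323.26605505 242.67431193] [0.50941641 0.07249156 0.096     ]
bright 272 [304.11397059 245.62132353] [0.50230771 0.11298203 0.096     ]
bright 66 [283.43939394 263.33333333] [0.46392425 0.15587012 0.096     ]
or 5 [296.8 272.6] [0.446825   0.12700087 0.078     ]
((279.1800231933594, 249.239990234375), (66.28668975830078, 109.94158935546875), 86.8201675415039)
[[0.559 0.29  0.078]
 [0.578 0.052 0.078]
 [0.434 0.044 0.078]
 [0.416 0.276 0.078]]
side ((319.4983825683594, 190.71359252929688), (22.818126678466797, 40.41901779174805), 92.35953521728516)
tri [0.50449121 0.11603255 0.09237469] [0.50625721 0.11618949 0.09263645]
```

View pics/crop.png

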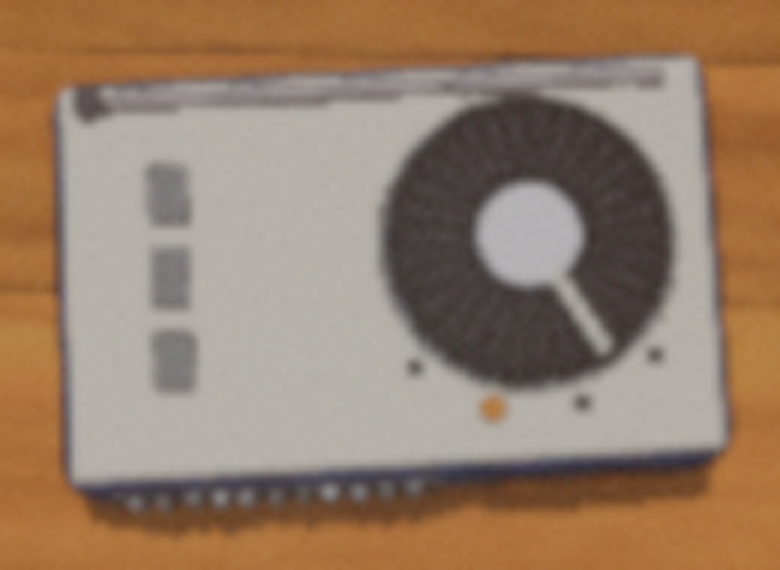

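The crop shows the aluminium disc at (530,233), the pointer tip at (604,348), and dots at (655,355), (583,403), orange (493,408) and (415,367). The pointer sits between dots 1 and 2 in the image, so I'll work out the angles with parallax included.

```bash
python3 - <<'E'
from h import *
c=cap('top')
f=lambda u,v,z:onz(c,215+(u+.5)/6-.5,205+(v+.5)/6-.5,z)
W=f(530,233,.096);print(W)
a=lambda p:np.degrees(np.arctan2(-(p-W)[1],-(p-W)[0]))
for n,u,v,z in[('ptr',604,348,.096),('ptrmid',580,312,.096),('d1',655,355,.078),('d2',583,403,.078),('or',493,408,.078),('d4',415,367,.078)]:
    p=f(u,v,z);print(n,p,a(p),np.linalg.norm((p-W)[:2]))
t=sensors.get_state();print(t['tcp_pos'],t['eef_rot'])
E
```

```text
[0.5069583  0.11556854 0.096     ]
ptr [0.46685545 0.08918087 0.096     ] 33.344909660457134 0.04800569979036132
ptrmid [0.47934589 0.09769528 0.096     ] 32.914612347200894 0.03289222458096482
d1 [0.46679989 0.06975416 0.078     ] 48.76394801278611 0.060923358674420926
d2 [0.4492552  0.09523813 0.078     ] 19.40878101327704 0.0611798397485475
or [0.44685824 0.12710762 0.078     ] -10.868407846625788 0.06119776766796735
d4 [0.46082645 0.15500935 0.078     ] -40.529066456899756 0.060693702299471415
[ 0.1876392  -0.64821509  0.2451595 ] [ 1.79960647e+02 -6.15543908e-03 -1.63853961e+02]
```

The dots sit at 49°, 19°, −11° and −41°, and the pointer looks to be at about 33°. I'll check that again once the arm is near. Now the approach: fingers shut, aiming for the back of the wheel so the pointer stays visible.

Emit:
{"op": "drive_tool", "data": {"rows": [{"fingers": -1,"x": 0,"y": 0,"z": -0.04,"spin": 0},{"fingers": -1,"x": -0.033,"y": 0.0385,"z": -0.05,"spin": 0},{"fingers": -1,"x": -0.066,"y": 0.077,"z": -0.05,"spin": 0},{"fingers": -1,"x": -0.1,"y": 0.116,"z": -0.05,"spin": 0},{"fingers": -1,"x": -0.133,"y": 0.155,"z": -0.05,"spin": 0},{"fingers": -1,"x": -0.166,"y": 0.194,"z": -0.05,"spin": 0},{"fingers": -1,"x": -0.2,"y": 0.233,"z": -0.05,"spin": 0},{"fingers": -1,"x": -0.233,"y": 0.272,"z": -0.05,"spin": 0},{"fingers": -1,"x": -0.266,"y": 0.311,"z": -0.05,"spin": 0},{"fingers": -1,"x": -0.3,"y": 0.35,"z": -0.05,"spin": 0}], "newtons": 20}}

```text
time_s: 1.5
tcp_pos: [0.3788, -0.2272, 0.2958]
eef_rot: [-180.0, 0.0, -163.9]
contact_force: [1.4, -0.6, 0.6]
gripper_width: 0.0005
gripper_force: 0.0
```

Emit:
{"op": "drive_tool", "data": {"rows": [{"fingers": -1,"x": -0.032,"y": 0.0375,"z": 0,"spin": 0},{"fingers": -1,"x": -0.064,"y": 0.075,"z": 0,"spin": 0},{"fingers": -1,"x": -0.096,"y": 0.112,"z": 0,"spin": 0},{"fingers": -1,"x": -0.128,"y": 0.15,"z": 0,"spin": 0},{"fingers": -1,"x": -0.16,"y": 0.187,"z": 0.01,"spin": -0.03},{"fingers": -1,"x": -0.192,"y": 0.225,"z": 0.03,"spin": -0.06},{"fingers": -1,"x": -0.224,"y": 0.262,"z": 0.06,"spin": -0.1},{"fingers": -1,"x": -0.254,"y": 0.298,"z": 0.09,"spin": -0.1},{"fingers": -1,"x": -0.254,"y": 0.298,"z": 0.096,"spin": -0.1},{"fingers": -1,"x": -0.254,"y": 0.298,"z": 0.096,"spin": -0.1}]}}

```text
time_s: 2.75
tcp_pos: [0.5392, 0.1279, 0.199]
eef_rot: [-180.0, -0.1, -158.1]
contact_force: [0.1, 0.0, 0.6]
gripper_width: 0.0005
gripper_force: 0.0
```

```bash
python3 - <<'E'
from h import *
c=cap('top'); im=c['pixels'][205:300,215:345,::-1]
cv2.imwrite('pics/crop2.png',cv2.resize(im,None,fx=6,fy=6,interpolation=cv2.INTER_CUBIC))
t=sensors.get_state();print(t['time_s'],t['tcp_pos'],t['eef_rot'],t['contact_force'],t['gripper_width'])
E
```

```text
2.8 [0.53949857 0.12764886 0.19993098] [-1.79987653e+02 -2.50690581e-03 -1.58128541e+02] [-0.2002479   0.55588672  1.59177475] -3.8458787348507955e-05
```

View pics/crop2.png

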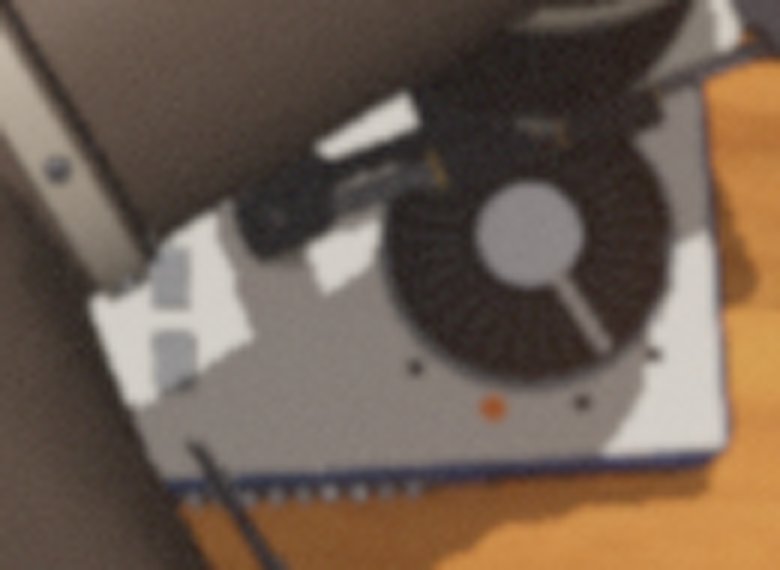

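The pointer still rests between dots 1 and 2 at about (604,348), with nothing touching it. I'll move in small steps and watch. The wheel and dots stay visible past the gripper, so I'll descend.

Emit:
{"op": "drive_tool", "data": {"rows": [{"fingers": -1,"x": 0,"y": 0,"z": 0.04,"spin": 0},{"fingers": -1,"x": 0,"y": 0,"z": 0.07,"spin": 0},{"fingers": -1,"x": 0,"y": 0,"z": 0.08,"spin": 0},{"fingers": -1,"x": 0,"y": 0,"z": 0.083,"spin": 0},{"fingers": -1,"x": 0,"y": 0,"z": 0.085,"spin": 0},{"fingers": -1,"x": 0,"y": 0,"z": 0.086,"spin": 0},{"fingers": -1,"x": 0,"y": 0,"z": 0.087,"spin": 0},{"fingers": -1,"x": 0,"y": 0,"z": 0.087,"spin": 0}]}}

```text
time_s: 3.8
tcp_pos: [0.5403, 0.1285, 0.1133]
eef_rot: [-180.0, 0.1, -158.1]
contact_force: [0.7, -0.6, 3.4]
gripper_width: 0.0006
gripper_force: 1.7
```

Emit:
{"op": "drive_tool", "data": {"rows": [{"fingers": -1,"x": 0,"y": 0,"z": 0.001,"spin": 0},{"fingers": -1,"x": 0.0001,"y": -0.0031,"z": 0.001,"spin": 0.087},{"fingers": -1,"x": 0.0005,"y": -0.0062,"z": 0.001,"spin": 0.174},{"fingers": -1,"x": 0.0012,"y": -0.0092,"z": 0.001,"spin": 0.262},{"fingers": -1,"x": 0.0022,"y": -0.0122,"z": 0.001,"spin": 0.349},{"fingers": -1,"x": 0.0022,"y": -0.0122,"z": 0.001,"spin": 0.349}]}}

```text
time_s: 4.55
tcp_pos: [0.5431, 0.1163, 0.1122]
eef_rot: [180.0, 0.1, -178.1]
contact_force: [1.3, 0.8, 5.1]
gripper_width: 0.0005
gripper_force: 2.5
```

```bash
cat >> h.py <<'E'
def look(f):
    c=cap('top'); im=c['pixels'][205:300,215:345,::-1]
    cv2.imwrite('pics/'+f,cv2.resize(im,None,fx=6,fy=6,interpolation=cv2.INTER_CUBIC))
    # pointer: brightest direction on a ring 25..42 mm at z .094, front half
    W=np.array([.507,.1156]); g=cv2.cvtColor(c['pixels'],cv2.COLOR_RGB2GRAY).astype(np.float32)
    A=np.radians(np.arange(-70,85,1.)); V=[]
    for a in A:
        q=[]
        for rr in np.arange(.024,.043,.003):
            P=c['R'].T@(np.array([W[0]-rr*np.cos(a),W[1]-rr*np.sin(a),.096])-c['e']); s=np.array([P[0]/-P[2],P[1]/P[2]]); s=s*(1+c['k1']*(s@s))
            u=c['K'][0,0]*s[0]+c['K'][0,2]; v=c['K'][1,1]*s[1]+c['K'][1,2]; q.append(cv2.getRectSubPix(g,(1,1),(float(u),float(v)))[0,0])
        V.append(np.mean(q))
    V=np.array(V); w=np.clip(V-np.median(V)-.4*(V.max()-np.median(V)),0,None)
    t=sensors.get_state(); print('ptr deg',(w*np.degrees(A)).sum()/w.sum(),V.max(),np.median(V),t['time_s'],t['tcp_pos'],t['eef_rot'][2],t['contact_force'])
E
python3 -c "
from h import *
look('crop3.png')"
```

```text
ptr deg 14.161824180195831 105.393135 41.228638 4.6 [0.5430699  0.11637832 0.11215092] -178.05335698970444 [2.43492576 0.92662023 6.20353383]
```

View pics/crop3.png

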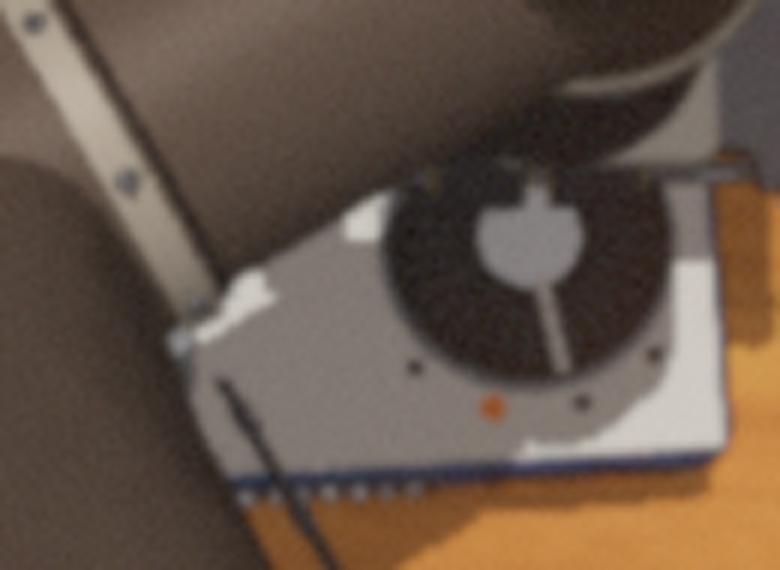

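The pointer followed the finger to about 14° (tip near (562,368), orange dot still at (493,408)), and the radio hasn't moved. I'll lift off now to see where the detents really lie.

Emit:
{"op": "drive_tool", "data": {"rows": [{"fingers": -1,"x": 0,"y": 0,"z": -0.003,"spin": 0},{"fingers": -1,"x": 0,"y": 0,"z": -0.01,"spin": 0},{"fingers": -1,"x": 0,"y": 0,"z": -0.01,"spin": 0},{"fingers": -1,"x": 0,"y": 0,"z": -0.01,"spin": 0}]}}

```text
time_s: 5.1
tcp_pos: [0.5416, 0.1158, 0.1212]
eef_rot: [-180.0, -0.1, -178.1]
contact_force: [0.3, -0.6, -0.5]
gripper_width: 0.0006
gripper_force: 0.0
```

```bash
python3 -c "
from h import *
look('crop4.png')"
```

```text
ptr deg 19.0272193846974 106.70821 42.010883 5.15 [0.54168463 0.11580124 0.1211995 ] -178.12488793984542 [ 0.27116729  0.58315228 -0.42907021]
```

It clicked to 19°, which is dot 2, so the detents do match the dots. Next I'll press again and drag about 30° to the orange dot.

Emit:
{"op": "drive_tool", "data": {"rows": [{"fingers": -1,"x": 0,"y": 0,"z": 0.006,"spin": 0},{"fingers": -1,"x": 0,"y": 0,"z": 0.008,"spin": 0},{"fingers": -1,"x": 0,"y": 0,"z": 0.01,"spin": 0},{"fingers": -1,"x": 0.0001,"y": -0.0031,"z": 0.01,"spin": 0.09},{"fingers": -1,"x": 0.0006,"y": -0.0062,"z": 0.01,"spin": 0.18},{"fingers": -1,"x": 0.0013,"y": -0.0093,"z": 0.01,"spin": 0.27},{"fingers": -1,"x": 0.0022,"y": -0.0122,"z": 0.01,"spin": 0.36},{"fingers": -1,"x": 0.0035,"y": -0.0151,"z": 0.01,"spin": 0.45},{"fingers": -1,"x": 0.0047,"y": -0.0175,"z": 0.01,"spin": 0.53},{"fingers": -1,"x": 0.0047,"y": -0.0175,"z": 0.01,"spin": 0.53}]}}

```text
time_s: 6.4
tcp_pos: [0.5384, 0.0982, 0.1121]
eef_rot: [180.0, 0.0, 151.5]
contact_force: [0.1, -0.7, 4.8]
gripper_width: 0.0003
gripper_force: 2.5
```

```bash
python3 -c "
from h import *
look('crop5.png')"
```

```text
ptr deg -10.264279606772169 104.75048 38.253654 6.45 [0.53842698 0.09827559 0.11207273] 151.50577361766577 [-0.36318392  0.42870653  5.25000626]
```

The pointer reads −10.3° and the orange dot is at −10.8°, so I'll lift straight off.

Emit:
{"op": "drive_tool", "data": {"rows": [{"fingers": -1,"x": 0,"y": 0,"z": -0.004,"spin": 0},{"fingers": -1,"x": 0,"y": 0,"z": -0.02,"spin": 0},{"fingers": -1,"x": 0,"y": 0,"z": -0.06,"spin": 0},{"fingers": -1,"x": 0,"y": 0,"z": -0.1,"spin": 0},{"fingers": -1,"x": 0,"y": 0,"z": -0.1,"spin": 0},{"fingers": -1,"x": 0,"y": 0,"z": -0.1,"spin": 0}]}}

```text
time_s: 7.2
tcp_pos: [0.5376, 0.0984, 0.2117]
eef_rot: [180.0, -0.0, 151.5]
contact_force: [0.8, -0.5, -0.4]
gripper_width: 0.0002
gripper_force: 0.0
```

```bash
python3 -c "
from h import *
look('crop6.png')"
```

```text
ptr deg -10.711541387328012 110.3702 42.458675 7.25 [0.53734999 0.09818794 0.21110938] 151.50169031880725 [0.02932752 0.09514039 0.34113105]
```

View pics/crop6.png

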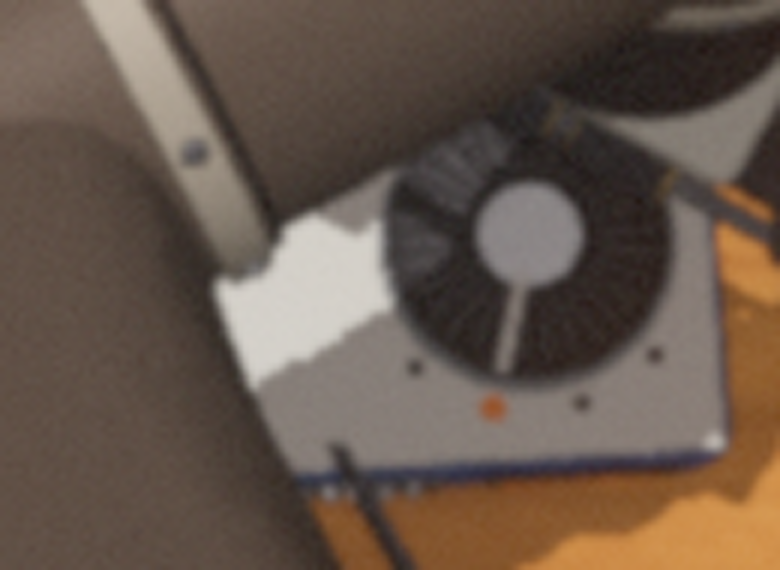

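The pointer (tip near (505,368)) is in line with the orange dot at (493,408). The finger is clear and the radio hasn't moved, so I'm handing in.

```bash
python3 -c "
from plant import r
print(r.close_job())"
```

```text
the job is handed in; nothing more can be done
None
```

The radio is tuned: in the last picture the wheel's pointer rests at the orange dot (−10.7° measured, dot at −10.9°), with the radio unmoved and the finger lifted clear; the job is handed in, but no verdict came back.

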